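# Hold the washed cover on the gel viewer's hinge for its pin

## Robot

A 7-joint arm with a two-finger parallel gripper is mounted at the origin on the work surface. World frame = base frame: x ahead of the robot, y to its left, z up, the work surface at z = 0. Lengths are in m, angles in rad, forces in N, time in s.
With the tool pointing down it reaches from about 0.4 to 0.875 m from the base axis. Payload 6.5 kg.
Tool frame: the origin (TCP) lies between the finger pads; the fingertips stand 19 mm ahead of it and the grasp point (between the pads) is the TCP; z points along the fingers, y is the line along which they close (so a half turn about z gives the same grasp; the last joint's range is limited). The gripper opens to 88 mm and grips with 3 to 60 N. Pads are 18 mm wide; open, the fingers measure 123 mm over their backs; the gripper's body (75 mm by 187 mm) begins 45 mm behind the grasp point.
Start: joints at [1.149, 0.536, -0.004, 1.538, 0.003, 1.067, -0.071], TCP at [0.226, -0.609, 0.258] pointing down, gripper open.
Joint ranges: [-2.7, 2.7], [-0.37, 2.16], [-1.27, 1.26], [0.24, 2.4], [-1.31, 4.45], [0.19, 1.91], [-2.76, 2.76]. Speed limits (rad/s): [2.39, 2.39, 3.14, 3.14, 3.14, 3.14, 3.14].

## Interface

Orientations are given as a unit quaternion [x, y, z, w].
In Python, from station import r, viewer, spotter gives the robot as it stands. The module is installed in compiled form; this text tells all that it offers.
- The arm moves only by the tool jog_arm, never from a script. Its argument "commands" is text: rows parted by semicolons, each of 7 numbers parted by spaces: the opening, from -1 (shut) to 1 (fully open), then the shift along the world's x, y, z scaled (see below), then the turn, a rotation vector about the world's x, y, z scaled (see below). In form: jaw dx dy dz rx ry rz; .... A call has 1 to 20 rows; each row is the pose to reach, as a shift and turn from the pose commanded when the call began; what a row does not reach only later rows make up. The controller multiplies each number of a shift by 1000 mm and each number of a turn by 45 degrees. A row lasts 1/10 s, in which the tool goes at most 50 mm and 8.59 degrees, less where a joint would pass 70% of its speed; a pose out of reach is approached as far as the arm can. A call with a number of a shift or a turn outside -1 to 1 is refused whole. A call with a gripper value outside its range is refused whole. The fingers move at their own pace and stop on an object; "force" is the grip in N (left out, the last holds). Time passes only in rows, so rows that repeat a pose let the fingers close. It gives the time, the measured TCP pose, the force, the opening and the grip force at its end, in the units of the state.
- r.state(): the state, without advancing time (a new reading comes with each control period).
- viewer.snapshot(name): name is "scene" or "top"; returns (picture, depth): 400x640x3 uint8, red, green, blue; 400x640 float32, m along the optical axis (not along the pixel's ray), 0 where there is no reading.
- viewer.calibration(name): a dict with "camera_matrix" (3x3 intrinsics, pixels), "position" and "rotation" of the camera in the world. Camera axes: x right, y up, looking along -z (the intrinsics and any distortion apply to the point x, -y, -z); pixel columns grow to the right and rows downward; lengths in m; the calibration is good to about 2 mm. A picture is of the moment at which its call begins. calibration takes no time and is no camera call.
- r.job_done(): hands the job in; it is judged then, once.
Trained networks look in the newest picture that a camera, given by its name, has taken for a name from the list of things; names that differ only in an ending like _2 or _b are one class to them, and where a whole thing is asked for, a point or a joint stands for the part that bears it (a point fixed in the world has none). Each returns a list of dicts, best first, with "score" (0 to 1); they miss things now and then, are a little off and sometimes report something else, mostly with a low value. They report only what shows in the picture. A call takes as long as a camera call.
- spotter.cut_out(camera, thing): "pixels" (400x640 bool, what is visible of it) and "centre" ([column, row] in pixels, amid what is visible of it).
- spotter.spot_point(camera, thing): "centre" ([column, row] in pixels: a listed point, or the origin of a listed thing).
The state is a dict: "time_s": time; "joint_positions": joint angles; "joint_velocities": joint speeds; "joint_torque": joint torques, N m; "ee_pos": TCP position; "orientation": TCP orientation; "wrist_force": force on the tool from outside, world axes, zero at the start; "ft_torque": the same for the moment, N m; "opening": opening from 0.0 (shut) to 1.0 (fully open); "grip_force": force on a finger pad.
Only numpy, scipy, OpenCV 4.12 (cv2) and the standard library are available. Lean on these libraries where they do the work, as an engineer would, in place of code of your own. Each camera call takes 0.05 s, during which the arm holds its last target. There are 200 camera calls.

## Task

The gel viewer's amber cover has been washed and stands in the drying rack. Lift it out and set it upright on the viewer's hinge, its two knuckles let down fully between the viewer's three so that all the pin holes are in one line, and finish while still holding it there, so that a colleague can slide the hinge pin in. Leave the glass plates, the pin and the bottle where they are.

Things in the scene. Friction and masses are not known exactly. Their poses are not given: they have to be found in the camera images.
- cover: Amber plastic sheet 5 mm thick, 170 mm wide, about 0.2 kg, aluminium hinge strip on its lower edge, black grip bar on top. Starts upright in a rack slot, its bottom corners on the slot floor. Origin: middle of its pin-hole line. z up the sheet to the grip, y along the pin hole, x square to the sheet. Same front and back: fits either way round. Hinge strip from z = 12 mm, sheet z = 20 to 152 mm.
- cover_knuckle (a point): Centre of one of the cover's two hinge knuckles, 22.25 mm along +y of the cover's origin; the other is 22.25 mm along -y. Each is an aluminium barrel along y: 20 mm long, 14 mm outside diameter, 8 mm hole, 2 mm bevelled ends. They are the cover's lowest part.
- cover_grip (a point): Centre of the cover's grip bar, 154 mm above the cover's origin along its z. The bar is 12 mm thick (x), 70 mm long (y) and 20 mm tall (z), the highest part of the cover; pinch it across its thickness from above.
- viewer: The gel viewer, fixed to the bench: a white box 190 mm deep (x) by 210 mm wide (y), its deck 50 mm high with a dark glass pane and a rim 60 mm high. Origin: centre of its underside, x towards its rear where the hinge is, y along the hinge, z up.
- viewer_hinge (a point): Middle of the pin-hole line of the viewer's hinge, 80 mm behind the viewer's origin and 64 mm above the bench; axes as the viewer's, so the pin-hole line is its y. Three aluminium knuckles, like the cover's in length, diameter, hole and bevels, are centred on y = -44.5, 0 and +44.5 mm, leaving two gaps 24.5 mm long for the cover's knuckles.
- viewer_trough (a point): Bottom of the V-shaped trough under the viewer's pin-hole line, 10 mm below point viewer_hinge. The trough is in an aluminium block 110 mm long (y) and 28 mm deep (x), opens upwards and is 13 mm wide at its lip, 3.5 mm below the pin-hole line; a cover knuckle let down into it from above comes to rest with its hole in line with the viewer's.
- rack: White drying rack, fixed: a drip tray 150 mm (x) by 200 mm (y) with two toothed rails along x, at y = -75 and +75 mm. Nine slots 8 mm wide at 12 mm spacing; their floor is 34 mm and the tops of the teeth 84 mm above the bench. Origin: centre of its underside. The cover and the two glass plates stand in slots at x = -36, 0 and +36 mm, in any order.
- glass_a: Clear glass plate, 4 mm thick, 160 mm wide, 100 mm tall, standing in the rack (its top 134 mm above the bench). Origin: middle of its lower edge. To be left alone.
- glass_b: The other glass plate, the same as the first. To be left alone.
- pin: Steel hinge pin, a rod 6 mm thick and 130 mm long with a bent end, lying in a low steel tray 160 x 54 x 16 mm between the viewer and the rack. Origin: near its middle. To be left alone.
- bottle: Glass bottle with a blue cap, 56 mm across, 100 mm tall, standing on the robot's side of the tray. Origin: centre of its base. To be left alone.

How it is judged:
On the way:
1. The cover is lifted clear of the rack in the gripper (height (world z) of cover above 0.075 m and contact force between the fingers and cover above 1 N and contact force between cover and rack below 0.05 N), for 0.1 s.
At the end, for the whole second after the job is handed in: The cover is held by the fingers, at rest, upright within 10 degrees, its pin-hole line on the viewer's within 2 mm across and in height, 6 mm along and 3.4 degrees in direction. The glass plates are within 15 mm, the pin and bottle within 30 mm, of where they began (x of cover in the frame of viewer_hinge between -0.002 and 0.002 m and z of cover in the frame of viewer_hinge between -0.002 and 0.002 m and y of cover in the frame of viewer_hinge between -0.006 and 0.006 m and angle between the y axis of cover and the y axis of viewer_hinge, either way round below 0.06 rad and angle between cover's own z axis and vertical below 0.17 rad and contact force between the fingers and cover above 1 N and linear speed of cover below 0.02 m/s and distance of each of glass_a, glass_b from where it was at the start of the episode below 0.015 m and distance of each of pin, bottle from where it was at the start of the episode below 0.03 m); the arm keeps its last pose, push and grip.
It fails at once if A glass plate, the hinge pin or the bottle is disturbed (distance of any of glass_a, glass_b from where it was at the start of the episode above 0.03 m or distance of any of pin, bottle from where it was at the start of the episode above 0.04 m).
It also fails if it takes over 46 s, if anything falls off the work surface, if the arm or the gripper's body presses on something with over 40 N, if the wrist force passes 120 N, or if a joint passes its speed limit or range.

## Working session

There is one attempt and no reset: what is moved stays moved. The work goes in short steps, Python scripts to look and compute and a tool call to move; the robot and the scene stay as the last step left them, time stands still between calls to the robot, and variables do not carry over. Pictures are saved under pics/ and viewed, at most 10 in all, crops included, and the job is handed in when it is done.

Besides the shell and the picture viewer there is one more tool, called in YAML: its name, and indented under it one key for each argument. jog_arm: Moves the arm, as the interface text tells. Shifts and turns lie within -1 to 1; 1 stands for 1000 mm of shift or 45 degrees of turn. Its arguments: {"type":"object","properties":{"commands":{"type":"string"},"force":{"type":"number"}},"required":["commands"]}

```bash
mkdir -p pics; cat > h.py <<'E'
import numpy as np, cv2
from station import r, viewer, spotter
def cal(c):
    k=viewer.calibration(c); return np.array(k["camera_matrix"]),np.array(k["position"]),np.array(k["rotation"])
def world(c,uv,d):
    K,p,R=cal(c); uv=np.atleast_2d(uv); d=np.atleast_1d(d)
    X=np.c_[(uv[:,0]-K[0,2])/K[0,0]*d,-(uv[:,1]-K[1,2])/K[1,1]*d,-d]
    return X@R.T+p
def cloud(c,D):
    v,u=np.mgrid[:D.shape[0],:D.shape[1]]
    return world(c,np.c_[u.ravel(),v.ravel()],D.ravel()).reshape(*D.shape,3)
def onplane(c,uv,z):
    a=world(c,uv,1.)[0];p=cal(c)[1]; return p+(a-p)*(z-p[2])/(a[2]-p[2])
def snap(c,name=None):
    im,D=viewer.snapshot(c)
    if name: cv2.imwrite(f"pics/{name}.png",im[...,::-1]); np.savez(f"{name}.npz",im=im,D=D)
    return im,D
E
python3 - <<'E'
from h import *
np.set_printoptions(precision=4,suppress=True)
for c in("scene","top"):
    im,D=snap(c,c+"0"); print(c,cal(c)); W=cloud(c,D)
    for t in("cover","viewer","rack","glass_a","pin","bottle"):
        for o in spotter.cut_out(c,t)[:3]:
            m=o["pixels"]&(D>0); P=W[m]
            if len(P): print(t,round(o["score"],2),o["centre"],m.sum(),np.percentile(P,[2,50,98],axis=0).round(3).tolist())
    for t in("cover_grip","cover_knuckle","viewer_hinge","viewer_trough","viewer","rack"):
        for o in spotter.spot_point(c,t)[:2]: print("pt",t,round(o["score"],2),o["centre"])
print(r.state())
E
```

```text
scene (array([[415.2575,   0.    , 320.1893],
       [  0.    , 415.2575, 191.8177],
       [  0.    ,   0.    ,   1.    ]]), array([ 0.8219, -0.2655,  0.7062]), array([0.2687, 0.1134, 0.3724, 0.881 ]))Traceback (most recent call last):
  File "<stdin>", line 4, in <module>
  File "h.py", line 11, in cloud
    return world(c,np.c_[u.ravel(),v.ravel()],D.ravel()).reshape(*D.shape,3)
           ~~~~~^^^^^^^^^^^^^^^^^^^^^^^^^^^^^^^^^^^^^^^^
  File "h.py", line 8, in world
    return X@R.T+p
           ~^~~~
ValueError: matmul: Input operand 1 has a mismatch in its core dimension 0, with gufunc signature (n?,k),(k,m?)->(n?,m?) (size 4 is different from 3)
```

```bash
sed -i '1a from scipy.spatial.transform import Rotation as Ro' h.py; sed -i 's/np.array(k\["rotation"\])$/Ro.from_quat(k["rotation"]).as_matrix()/' h.py
python3 - <<'E'
from h import *
np.set_printoptions(precision=4,suppress=True)
for c in("scene","top"):
    im,D=snap(c,c+"0"); print(c,cal(c)[1:]); W=cloud(c,D)
    for t in("cover","viewer","rack","glass_a","pin","bottle"):
        for o in spotter.cut_out(c,t)[:3]:
            m=o["pixels"]&(D>0); P=W[m]
            if len(P): print(t,round(o["score"],2),o["centre"],m.sum(),np.percentile(P,[2,50,98],axis=0).round(3).tolist())
    for t in("cover_grip","cover_knuckle","viewer_hinge","viewer_trough","viewer","rack"):
        for o in spotter.spot_point(c,t)[:2]: print("pt",t,round(o["score"],2),o["centre"])
print(r.state())
E
```

```text
scene (array([ 0.8219, -0.2655,  0.7062]), array([[ 0.6969, -0.5953,  0.4   ],
       [ 0.7171,  0.5782, -0.3891],
       [ 0.0004,  0.558 ,  0.8299]]))
cover 0.63 [193.5, 263.7] 4115 [[0.502, -0.298, 0.075], [0.509, -0.221, 0.134], [0.515, -0.137, 0.18]]
viewer 0.79 [376.7, 161.8] 8926 [[0.425, 0.077, 0.018], [0.53, 0.171, 0.052], [0.626, 0.294, 0.066]]
viewer 0.48 [215.1, 289.8] 2758 [[0.54, -0.291, 0.041], [0.544, -0.22, 0.099], [0.55, -0.142, 0.136]]
rack 0.79 [223.3, 317.1] 4197 [[0.486, -0.313, 0.002], [0.558, -0.232, 0.005], [0.585, -0.121, 0.085]]
glass_a 0.62 [175.4, 247.9] 708 [[0.383, -0.287, 0.001], [0.471, -0.226, 0.132], [0.501, -0.132, 0.168]]
pin 0.67 [349.9, 253.8] 279 [[0.549, 0.001, 0.003], [0.623, 0.004, 0.009], [0.675, 0.018, 0.012]]
bottle 0.84 [290.2, 182.2] 1065 [[0.428, -0.008, 0.002], [0.457, 0.01, 0.064], [0.472, 0.041, 0.102]]
pt cover_grip 0.98 [192.2, 250.5]
pt viewer_hinge 0.88 [413.7, 166.8]
pt viewer_hinge 0.44 [415.7, 170.1]
pt viewer_trough 0.86 [414.1, 168.1]
pt viewer 0.94 [373.9, 169.4]
pt viewer 0.39 [290.5, 195.3]
pt rack 0.8 [214.4, 292.1]
top
[... 944 characters left out ...]
.27 [445.2, 240.0]
pt viewer_trough 0.81 [227.9, 174.3]
pt viewer 0.85 [241.4, 215.7]
pt viewer 0.54 [230.6, 172.8]
pt rack 0.9 [440.2, 221.8]
{'time_s': 1.35, 'joint_positions': array([ 1.1488,  0.5364, -0.0044,  1.5379,  0.0026,  1.0673, -0.0712]), 'joint_velocities': array([ 0.0018, -0.0005, -0.0016, -0.0012,  0.0009, -0.0011, -0.0001]), 'joint_torque': array([ -0.001 , -57.0896,   0.9904, -25.1919,  -0.0562,   0.0109,
         0.    ]), 'ee_pos': array([ 0.2264, -0.6093,  0.2577]), 'orientation': array([ 0.9842,  0.177 , -0.    , -0.    ]), 'wrist_force': array([ 0.4621, -0.2869,  0.1961]), 'ft_torque': array([ 0.008 , -0.0205,  0.0186]), 'grip_force': 0.0, 'opening': 1.0002372703584037}
```

View pics/scene0.png

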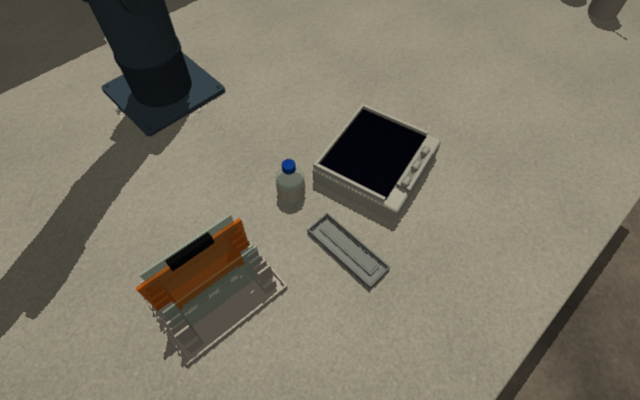

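View pics/top0.png

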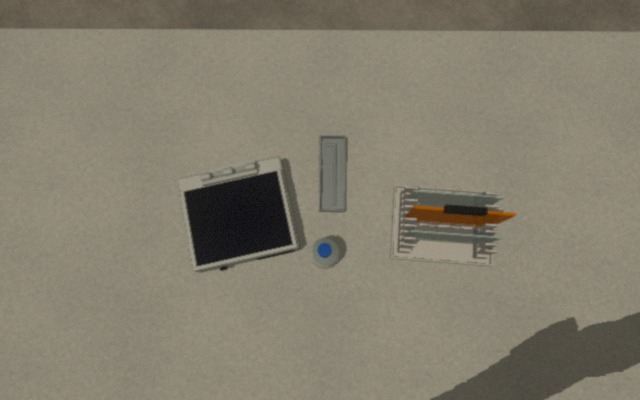

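The cover (orange, black grip near (192,250) in the scene picture and (466,211) in the top one) is in the middle slot, with glass on both sides. The viewer's hinge is at about (230,171) in the top picture. I'll fit both precisely next.

```bash
cat > fit.py <<'E'
from h import *
np.set_printoptions(precision=4,suppress=True)
def grip(c,im,D):
    W=cloud(c,D); m=(W[...,2]>.12)&(im.max(2)<60)&(D>0)&(W[...,0]>.35)&(abs(W[...,0]-.5)<.1)&(W[...,1]<-.08)&(W[...,1]>-.35)
    m&=(W[...,2]<.19)
    P=W[m]; top=P[P[:,2]>np.percentile(P[:,2],97)-.008]
    rect=cv2.minAreaRect(top[:,:2].astype(np.float32)*1000)
    return rect,np.percentile(top[:,2],[50,95]),len(top),np.linalg.svd(top[:,:2]-top[:,:2].mean(0),full_matrices=False)[2][0]
def hinge(c,im,D,H0):
    W=cloud(c,D); ok=(D>0)
    m=ok&(W[...,0]>.38)&(W[...,0]<.66)&(W[...,1]>.05)&(W[...,1]<.33)
    B=W[m&(W[...,2]>.056)&(W[...,2]<.064)]
    rect=cv2.minAreaRect(B[:,:2].astype(np.float32)*1000)
    K=W[m&(W[...,2]>.066)&(W[...,2]<.08)]
    u=np.linalg.svd(K[:,:2]-K[:,:2].mean(0),full_matrices=False)[2][0]; u*=np.sign(u[1])
    s=(K[:,:2]-K[:,:2].mean(0))@u
    return rect,K.mean(0),u,np.degrees(np.arctan2(-u[0],u[1])),len(K),s.min(),s.max(),K[:,2].max(),np.sort(s)
E
python3 - <<'E'
from fit import *
for c in("scene","top"):
    z=np.load(c+"0.npz"); im,D=z["im"],z["D"]
    print(c,grip(c,im,D)); R=hinge(c,im,D,0); print(R[:-1]); print(np.histogram(R[-1],bins=24))
    W=cloud(c,D)
    for uv in ([[413.7,166.8]] if c=="scene" else [[228.5,170.5]]): print("net hinge",onplane(c,uv,.064))
    print("grip pt",onplane(c,[192.2,250.5],.168) if c=="scene" else "")
    x0,x1,y0,y1=(370,470,120,220) if c=="scene" else (170,300,140,210)
    cv2.imwrite(f"pics/c_{c}.png",cv2.resize(im[y0:y1,x0:x1,::-1],None,fx=5,fy=5,interpolation=cv2.INTER_CUBIC))
E
```

```text
scene (((507.2164611816406, -216.98342895507812), (68.70460510253906, 13.22726821899414), 86.73348999023438), array([0.1785, 0.1801]), 480, array([-0.0579, -0.9983]))
(((520.1849975585938, 192.30526733398438), (188.4105224609375, 203.2240753173828), 13.762825965881348), array([0.5991, 0.2082, 0.0703]), array([-0.2375,  0.9714]), np.float64(13.73932081098668), 179, np.float64(-0.051691842262295465), np.float64(0.056266598121144464), np.float64(0.074567546212565))
(array([17, 15, 15, 12,  5,  0,  0,  0,  0,  1, 17, 13, 13, 14,  1,  0,  0,
        0,  0,  5, 14, 14, 10, 13]), array([-0.0517, -0.0472, -0.0427, -0.0382, -0.0337, -0.0292, -0.0247,
       -0.0202, -0.0157, -0.0112, -0.0067, -0.0022,  0.0023,  0.0068,
        0.0113,  0.0158,  0.0203,  0.0248,  0.0293,  0.0338,  0.0383,
        0.0428,  0.0473,  0.0518,  0.0563]))
net hinge [0.597  0.2068 0.064 ]
grip pt [ 0.5077 -0.2143  0.168 ]
top (((507.0379638671875, -216.6486053466797), (68.74861145019531, 12.451530456542969), 86.65922546386719), array([0.1788, 0.1814]), 311, array([-0.0624, -0.998 ]))
(((521.125732421875, 191.91378784179688), (189.2958526611328, 200.53921508789062), 13.703920364379883), array([0.597 , 0.2108, 0.0707]), array([-0.2374,  0.9714]), np.float64(13.730585219362432), 204, np.float64(-0.05469356919986573), np.float64(0.053355321298761776), np.float64(0.0749346324305259))
(array([15, 16, 17, 15,  4,  0,  0,  0,  0,  3, 15, 16, 14, 17,  1,  0,  0,
        0,  0,  5, 18, 17, 15, 16]), array([-0.0547, -0.0502, -0.0457, -0.0412, -0.0367, -0.0322, -0.0277,
       -0.0232, -0.0187, -0.0142, -0.0097, -0.0052, -0.0007,  0.0038,
        0.0083,  0.0128,  0.0173,  0.0218,  0.0263,  0.0308,  0.0353,
        0.0398,  0.0444,  0.0489,  0.0534]))
net hinge [0.6002 0.2099 0.064 ]
grip pt
```

View pics/c_top.png

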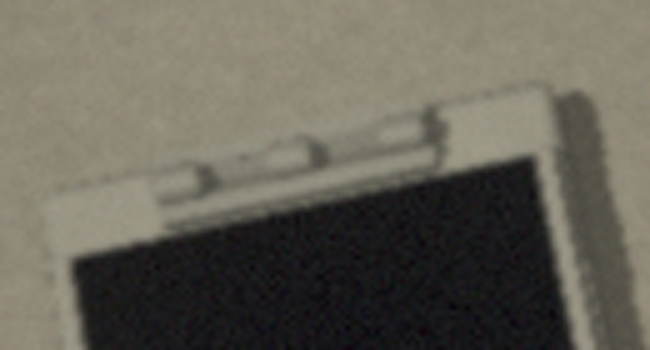

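jog_arm:
  commands: "0 0.281 0.392 0 0 0 1;0 0.281 0.392 0 0 0 1;0 0.281 0.392 0 0 0 1;0 0.281 0.392 0 0 0 1;0 0.281 0.392 0 0 0 1;0 0.281 0.392 0 0 0 1;0 0.281 0.392 0 0 0 1;0 0.281 0.392 0 0 0 1;0 0.281 0.392 0 0 0 1;0 0.281 0.392 0 0 0 1;0 0.281 0.392 0 0 0 1;0 0.281 0.392 0 0 0 1;0 0.281 0.392 0 0 0 1;0 0.281 0.392 0 0 0 1"

```text
time_s: 2.75
ee_pos: [0.5066, -0.2189, 0.2577]
orientation: [0.842, 0.539, -0.0, 0.0]
wrist_force: [0.1, 0.5, 1.1]
opening: 0.502
grip_force: 0.0
```

jog_arm:
  commands: "0 0 0.002 0 0 0 0.473;0 0 0.002 0 0 0 0.473;0 0 0.002 0 0 0 0.473;0 0 0.002 -0.03 0 0 0.473;0 0 0.002 -0.06 0 0 0.473;0 0 0.002 -0.088 0 0 0.473;0 0 0.002 -0.088 0 0 0.473;0 0 0.002 -0.088 0 0 0.473"

```text
time_s: 3.55
ee_pos: [0.5072, -0.216, 0.1701]
orientation: [0.728, 0.686, -0.0, -0.0]
wrist_force: [0.4, 0.1, 0.0]
opening: 0.495
grip_force: 0.0
```

jog_arm:
  commands: "-1 0 0 0 0 0 0;-1 0 0 0 0 0 0;-1 0 0 0 0 0 0;-1 0 0 0 0 0 0;-1 0 0 0 0 0 0;-1 0 0 0 0 0 0;-1 0 0 0 0 0 0;-1 0 0 0 0 0 0"
  force: 35

```text
time_s: 4.35
ee_pos: [0.5079, -0.2154, 0.1702]
orientation: [0.727, 0.686, 0.0, 0.0]
wrist_force: [-0.8, 0.3, 4.7]
opening: 0.132
grip_force: 35.0
```

jog_arm:
  commands: "-1 0 0 0.01 0 0 0;-1 0 0 0.025 0 0 0;-1 0 0 0.045 0 0 0;-1 0 0 0.07 0 0 0;-1 0 0 0.095 0 0 0;-1 0 0 0.12 0 0 0;-1 0 0 0.14 0 0 0;-1 0 0 0.155 0 0 0;-1 0 0 0.16 0 0 0;-1 0 0 0.16 0 0 0;-1 0 0 0.16 0 0 0"

```text
time_s: 5.45
ee_pos: [0.5069, -0.2151, 0.3291]
orientation: [0.727, 0.686, -0.0, -0.001]
wrist_force: [-0.5, 0.6, -2.3]
opening: 0.131
grip_force: 35.0
```

```bash
python3 - <<'E'
from fit import *
im,D=snap("scene","s1"); print(r.state()["ee_pos"],r.state()["wrist_force"],r.state()["grip_force"])
for t in("cover_knuckle","cover_grip","cover"):
    for o in spotter.spot_point("scene",t)[:3]: print(t,o["score"],o["centre"])
E
```

```text
[ 0.5068 -0.2151  0.3288] [ 0.2572  0.3418 -1.9051] 34.995834287256
cover_knuckle 0.63 [205.6, 243.9]
cover_grip 0.34 [213.3, 294.5]
cover 0.71 [189.1, 248.4]
```

View pics/s1.png

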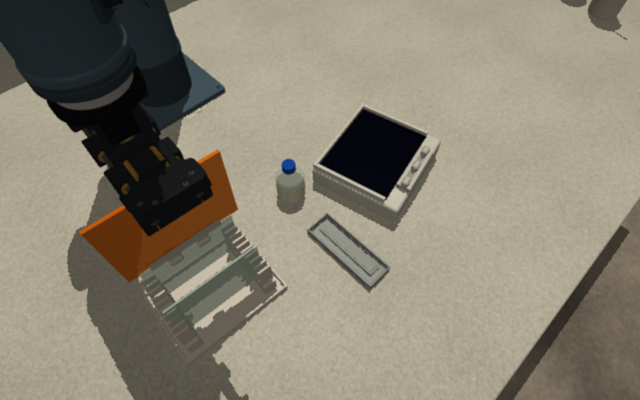

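jog_arm:
  commands: "-1 0.004 0.02 0 0 0 0.02;-1 0.013 0.06 0 0 0 0.06;-1 0.023 0.105 0 0 0 0.1;-1 0.033 0.15 0 0 0 0.14;-1 0.043 0.2 0 0 0 0.18;-1 0.053 0.25 0 0 0 0.22;-1 0.064 0.3 0 0 0 0.26;-1 0.074 0.345 0 0 0 0.3;-1 0.082 0.385 0 0 0 0.34;-1 0.088 0.412 0 0 0 0.37;-1 0.091 0.427 0 0 0 0.38;-1 0.091 0.427 -0.02 0 0 0.38;-1 0.091 0.427 -0.045 0 0 0.38;-1 0.091 0.427 -0.06 0 0 0.38;-1 0.091 0.427 -0.06 0 0 0.38;-1 0.091 0.427 -0.06 0 0 0.38"

```text
time_s: 7.25
ee_pos: [0.5986, 0.2115, 0.2702]
orientation: [0.617, 0.787, 0.0, 0.0]
wrist_force: [0.6, 0.2, -1.8]
opening: 0.13
grip_force: 35.0
```

```bash
cat > meas.py <<'E'
from fit import *
def run(tag):
    s=r.state(); q=s["orientation"]; print("tcp",s["ee_pos"],"F",s["wrist_force"],"yaw",np.degrees(2*np.arctan2(q[1],q[0]))-90,q)
    for c in("scene","top"):
        im,D=snap(c,tag+c); W=cloud(c,D); hsv=cv2.cvtColor(im,cv2.COLOR_RGB2HSV)
        m=(hsv[...,0]<18)&(hsv[...,1]>170)&(hsv[...,2]>50)&(D>0); m=cv2.erode(m.astype(np.uint8),np.ones((3,3)))>0
        P=W[m]; P=P[(P[:,2]>.07)&(P[:,1]>.05)]
        if len(P)<50: print(c,"few",len(P)); continue
        for _ in range(4):
            C=P.mean(0); n=np.linalg.svd(P-C,full_matrices=False)[2][2]; P=P[abs((P-C)@n)<.004] if _<3 else P
        n*=np.sign(n[0]); d=np.array([-n[1],n[0]])/np.hypot(*n[:2])
        # sheet width extents along d
        M=P[:,:2]@d
        print(c,len(P),"n",n,"tilt",np.degrees(n[2]),"yaw",np.degrees(np.arctan2(n[1],n[0])))
        # plane xy at TCP-line: signed distance of TCP and of hinge point from plane
        for z in(.07,.2): 
            p=np.array([s["ee_pos"][0],s["ee_pos"][1],z]); print("  plane minus tcp axis at z",z,((C-p)@n)*1000)
        h=np.array([.598,.2102,.064]); hz=h.copy(); print("  plane minus hinge (mm)",(C-hz)@n*1000,"y ext",(np.percentile(M,[.5,99.5])-h[:2]@d)*1000,"z",np.percentile(P[:,2],[.5,99.5]))
        x0,x1,y0,y1=(340,490,90,215) if c=="scene" else (140,310,90,217)
        cv2.imwrite(f"pics/{tag}c_{c}.png",cv2.resize(im[y0:y1,x0:x1,::-1],None,fx=4,fy=4,interpolation=cv2.INTER_CUBIC))
E
python3 -c "
from meas import *
run('a')"
```

```text
tcp [0.5986 0.2115 0.2702] F [ 0.6437  0.1765 -1.8077] yaw 13.73777793707373 [0.6175 0.7866 0.0001 0.0001]
scene 766 n [ 0.9732  0.2301 -0.0014] tilt -0.0778589071712152 yaw 13.304878026851249
  plane minus tcp axis at z 0.07 1.8170470929208469
  plane minus tcp axis at z 0.2 1.9937033495993497
  plane minus hinge (mm) 2.714812419973932 y ext [-85.9407  58.2515] z [0.1533 0.2678]
top few 0
```

View pics/ac_scene.png

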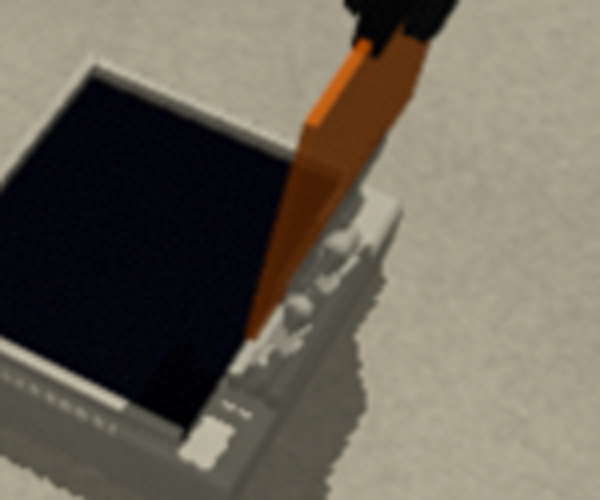

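jog_arm:
  commands: "-1 -0.001 0 -0.01 0 0 0;-1 -0.001 0 -0.018 0 0 0;-1 -0.001 0 -0.024 0 0 0;-1 -0.001 0 -0.028 0 0 0;-1 -0.001 0 -0.032 0 0 0;-1 -0.001 0 -0.035 0 0 0;-1 -0.001 0 -0.038 0 0 0;-1 -0.001 0 -0.04 0 0 0;-1 -0.001 0 -0.04 0 0 0;-1 -0.001 0 -0.04 0 0 0"

```text
time_s: 8.35
ee_pos: [0.5975, 0.2118, 0.2298]
orientation: [0.617, 0.787, 0.0, 0.0]
wrist_force: [-1.2, -0.4, -1.3]
opening: 0.126
grip_force: 35.0
```

jog_arm:
  commands: "-1 0 0 -0.002 0 0 0;-1 0 0 -0.003 0 0 0;-1 0 0 -0.004 0 0 0;-1 0 0 -0.005 0 0 0;-1 0 0 -0.006 0 0 0;-1 0 0 -0.007 0 0 0;-1 0 0 -0.008 0 0 0;-1 0 0 -0.008 0 0 0;-1 0 0 -0.008 0 0 0"

```text
time_s: 9.25
ee_pos: [0.5974, 0.2118, 0.2217]
orientation: [0.617, 0.787, -0.0, 0.0]
wrist_force: [0.1, 0.2, -2.0]
opening: 0.132
grip_force: 35.0
```

jog_arm:
  commands: "-1 0 0 -0.001 0 0 0;-1 0 0 -0.0015 0 0 0;-1 0 0 -0.002 0 0 0;-1 0 0 -0.0025 0 0 0;-1 0 0 -0.003 0 0 0;-1 0 0 -0.003 0 0 0;-1 0 0 -0.003 0 0 0"

```text
time_s: 9.95
ee_pos: [0.5982, 0.2121, 0.2199]
orientation: [0.617, 0.787, 0.001, 0.001]
wrist_force: [-0.1, 0.3, 5.4]
opening: 0.128
grip_force: 35.0
```

jog_arm:
  commands: "-1 0.0005 0 -0.001 0 0 0;-1 0.0005 0 -0.002 0 0 0;-1 0.0005 0 -0.002 0 0 0;-1 0.0005 0 -0.002 0 0 0;-1 0.0005 0 -0.002 0 0 0"

```text
time_s: 10.45
ee_pos: [0.5996, 0.2126, 0.2198]
orientation: [0.617, 0.787, 0.002, 0.001]
wrist_force: [-0.8, -1.9, 14.5]
opening: 0.131
grip_force: 35.2
```

```bash
python3 -c "
from meas import *
run('b'); print(r.state()['joint_velocities'],r.state()['ft_torque'])"
```

```text
tcp [0.5996 0.2126 0.2198] F [-0.7787 -1.8645 14.4529] yaw 13.757586372742352 [0.6173 0.7867 0.002  0.0014]
scene 599 n [ 0.973   0.2306 -0.0061] tilt -0.350905051601075 yaw 13.334070169154081
  plane minus tcp axis at z 0.07 0.9612822225148161
  plane minus tcp axis at z 0.2 1.7574605291163325
  plane minus hinge (mm) 2.9972636064688554 y ext [-85.2304  53.4526] z [0.1068 0.2176]
top few 0
[ 0.0014 -0.0005  0.0014 -0.0004 -0.0006  0.0018  0.0005] [-0.3467  0.3213  0.0093]
```

View pics/bc_scene.png

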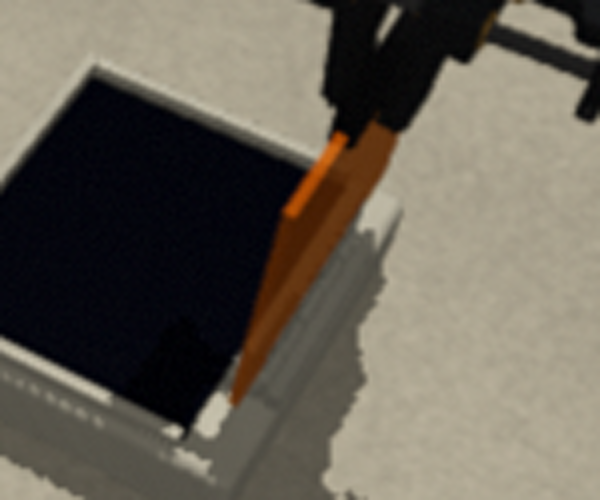

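jog_arm:
  commands: "-1 -0.001 0 0.0005 0 0 0;-1 -0.001 0 0.001 0 0 0;-1 -0.001 0 0.001 0 0 0;-1 -0.001 0 0.001 0 0 0;-1 -0.001 0 0.001 0 0 0;-1 -0.001 0 0.001 0 0 0"

```text
time_s: 11.15
ee_pos: [0.5983, 0.2122, 0.2198]
orientation: [0.617, 0.787, 0.002, 0.001]
wrist_force: [0.2, -1.9, 9.7]
opening: 0.13
grip_force: 35.0
```

```bash
python3 -c "
from meas import *
run('c')
# silhouettes: along-hinge check with no erosion
z=np.load('cscene.npz'); im,D=z['im'],z['D']; W=cloud('scene',D); hsv=cv2.cvtColor(im,cv2.COLOR_RGB2HSV)
m=(hsv[...,0]<18)&(hsv[...,1]>150)&(D>0)&(W[...,1]>.05)&(W[...,2]>.07)
d=np.array([-.2374,.9714]); s=(W[m][:,:2]-[.598,.2102])@d; print(np.percentile(s,[.2,1,2,5])*1000, W[m][:,2].min())
# project cover corners predicted if seated, compare in crop
K,p,R=cal('scene'); n=np.array([.9714,.2374])
for cz in (.020,.152):
  for sx in(-.0025,.0025):
    P=np.r_[np.array([.598,.2104])+d*-.085+n*sx,.064+cz]; q=R.T@(P-p); u=np.array([K[0,2]-K[0,0]*q[0]/q[2],K[1,2]+K[1,1]*q[1]/q[2]]); print(cz,sx,u,(u-[340,90])*4)
"
```

```text
tcp [0.5983 0.2122 0.2198] F [ 0.2373 -1.8544  9.6813] yaw 13.75681160902235 [0.6173 0.7867 0.0015 0.0011]
scene 630 n [0.973  0.2308 0.0026] tilt 0.14673878433584345 yaw 13.346952798459865
  plane minus tcp axis at z 0.07 2.2016630736515035
  plane minus tcp axis at z 0.2 1.8687233331370383
  plane minus hinge (mm) 2.9659576504148073 y ext [-85.348   56.7251] z [0.1085 0.2178]
top few 0
[-85.578  -85.3562 -84.9948 -84.5314] 0.08563204343134379
0.02 -0.0025 [396.2757 190.3916] [225.1026 401.5664]
0.02 0.0025 [398.7709 191.6094] [235.0837 406.4375]
0.152 -0.0025 [409.287 142.513] [277.1478 210.0519]
0.152 0.0025 [412.239  143.8283] [288.9559 215.3132]
```

View pics/cc_scene.png

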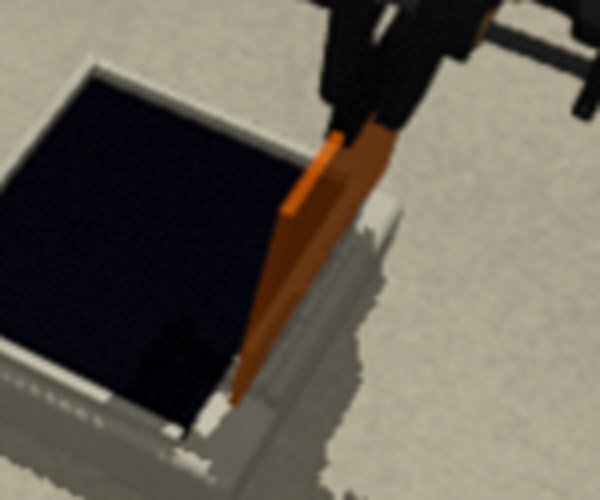

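The picture matches a seated cover. The sheet's predicted corners, at crop pixels (235,406) and (288,215), coincide with the visible ones, and the lower edge stayed put when the tool moved 1.3 mm sideways.

```bash
python3 -c "
from station import r
print(r.job_done())"
```

```text
the job is handed in; nothing more can be done
None
```

I lifted the cover out of the rack and lowered it onto the viewer's hinge. My measurements put it upright with the pin holes in line to about 1 mm, and it was still held (35 N grip, 10 N downward push) when I handed the job in; no verdict came back.

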